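Fill the receiving box at the tipping chute

ROBOT

A 6-joint arm with a two-finger parallel gripper is mounted at the origin on the work surface; the furniture and walls round the work are solid. World frame = base frame: x ahead of the robot, y to its left, z up, the work surface at z = 0. Lengths are in mm, angles in rad, forces in N, time in s.
With the tool pointing down it reaches from about 350 to 875 mm from the base axis. Payload 4.2 kg.
Tool frame: the origin (TCP) lies between the finger pads; the fingertips stand 25 mm ahead of it and the grasp point (between the pads) lies 6 mm ahead of it; z points along the fingers, y is the line along which they close (so a half turn about z gives the same grasp; the last joint's range is limited). The gripper opens to 85 mm and grips with 20 to 120 N. Pads are 22 mm wide; open, the fingers measure 114 mm over their backs; the gripper's body (76 mm by 85 mm) begins 54 mm behind the grasp point. The pads swing forward as they close: fully open they stand 13 mm farther back than shut.
Start: joints at [1.607, 0.385, 0.008, 0, -1.194, -0.259], TCP at [138.069, 609.538, 256.312] pointing down, gripper open.
Joint ranges: [-3.14, 3.14], [-1.21, 2.06], [-1.07, 1.41], [-3.16, 2.05], [-2.99, -0.16], [-3.1, 3.1]. Speed limits (rad/s): [2.79, 2.79, 3.14, 3.14, 3.14, 3.14].

INTERFACE

Orientations are given as a unit quaternion [x, y, z, w].
In Python, from bench import arm gives the robot as it stands.
- The arm moves only by the shell command python3 -m pendant 'ROWS'. ROWS is JSON, a list of rows, each a list of 7 numbers: the shift along the tool's x, y, z in m, then the turn, a rotation vector about the tool's x, y, z in degrees, then the finger opening in m, from 0 to 0.0854. In form: [[x, y, z, wx, wy, wz, fingers], ...]. A call has 1 to 12 rows; each row shifts and turns the commanded pose from where the row before left it, along the tool's axes as they then stand; what a row does not reach is not made up. A row lasts 1/10 s, in which the tool goes at most 50 mm and 8.59 degrees, less where a joint would pass 70% of its speed; a pose out of reach is approached as far as the arm can. A call is refused whole if a number of a shift passes 0.05 or a number of a turn 8.59, either way. A call with a gripper value outside its range is refused whole. The fingers move at their own pace and stop on an object; the grip force is fixed at half the most. Time passes only in rows, so rows that do not move let the fingers close. It gives the time, the measured TCP pose, the force, the opening and the grip force at its end, in the units of the state.
- arm.read_state(): the state, without advancing time (a new reading comes with each control period).
- arm.get_image(name): name is "side" or "top" or "wrist"; returns a dict with "image" (420x560x3 uint8, red, green, blue), "fx", "fy", "cx", "cy" (pixels), "xyz" and "rotation" of the camera in the world. Camera axes: x right, y down, z forward; pixel columns grow to the right and rows downward; lengths in mm; the calibration is good to about 2 mm. The wrist camera is an equidistant fisheye: a pixel r from the principal point sees the ray r / f radians off the axis. A picture is of the moment at which its call begins. There is no depth.
- arm.job_done(): hands the job in; it is judged then, once.
The state is a dict: "clock": time; "joints": joint angles; "joint_vel": joint speeds; "joint_efforts": joint torques, N m; "position": TCP position; "ee_rot": TCP orientation; "contact_force": force on the tool from outside, world axes, zero at the start; "wrist_torque": the same for the moment, N m; "gripper_width": finger opening in mm; "grasp_force": force on a finger pad.
Only numpy, scipy, OpenCV 4.12 (cv2) and the standard library are available. Lean on these libraries where they do the work, as an engineer would, in place of code of your own. Each camera call takes 0.05 s, during which the arm holds its last target. There are 200 camera calls.

TASK

Fill the wooden receiving box with the three bobbins: clear away whichever thing has been left standing between the rails of the filling stand (set it upright on the bench, outside the rails), then push the box along the rails under the chute until it is fully home and the spring catch has snapped in behind it. Then tip the pan by its lever so that all three bobbins slide down the chute into the box, and swing the empty pan back down to its rest. Leave the box latched under the chute, and do not disturb the other things on the bench.

Things in the scene. Friction and masses are not known exactly. Their poses are not given: they have to be found in the camera images.
- filling_stand: Fixed steel filling stand. Origin on the bench midway between its two rails; y axis along the rails, x across them (away from the robot at yaw 0), z up. Aluminium rails 20 mm high, inner faces at x = +/-56.5 mm, foot flanges out to |x| = 80 mm, from y = -168 to +200 mm. The box slides on the bench between them towards -y, up to the end stop at y = -165 mm.
- rail_mouth (a point): Point of the stand on the bench, midway between the rails at their open end (200 mm towards +y of the stand's origin). Beyond it the rails flare out for 35 mm to |x| = 72 mm. The channel is open above everywhere on the +y side of the chute.
- chute (a point): Point of the stand in the middle of the chute's lower mouth (spout), 115 mm towards -y of the stand's origin, 69 mm up. The chute is 92 mm wide along the rails (grey cheeks 46 mm either side of this point), from 47 mm before (-x) to 101 mm behind it, 69 to 180 mm high over the channel; its legs and the pan reach 185 mm behind (+x) the point.
- home (a point): Point of the stand on the bench: where the receiving box's origin lies when the box is fully home against the end stop (92.5 mm towards -y of the stand's origin).
- receiving_box: Loose open wooden box, brass card frame on its rear (+y) face: 110 mm (x) by 145 mm (y), 55 mm high, walls 5 mm, 0.2 to 0.35 kg. Origin at the centre of its underside, axes as the stand's. It starts part way in the open end of the rails, 1.5 mm of play each side. Push the middle of its rear face, 72.5 mm towards +y of its origin; under 15 N takes it past the catch.
- catch (a joint): Spring catch: leaf outside the near (-x) rail, 26 to 40 mm high, on a block 42 mm high at x = -66 to -82, y = 51 to 73 mm of the stand; its ramped nose, at y = -5 to -16 mm, reaches 9 mm into the channel. rad: 0 = nose in (no box there, or latched behind the box); the passing box pushes it out to about 0.1; it springs back behind the box when that is within 4 mm of home.
- pan (a joint): Tipping pan: steel scoop, 108 mm deep, 78 wide, walls 36, hinged at its front edge behind the chute. rad: 0 = level on its rest; 1.20 = stop, tipped steeply forward (stand's -x) into the chute. Stiff hinge: it stays where it is left. The bobbins slide out by about 1.0 rad; at 1.15 all are out within a second.
- lever_grip (a point): Middle of the pan lever's black rubber grip: bar 17 mm thick, 44 mm long, parallel to the hinge (stand's y), free all round, 110 mm from the hinge axis, on the -y side of the chute. Pan level: 103 mm above and 38 mm behind (+x) the hinge axis (lever leans 0.35 rad back); pulled towards -x it swings over with the pan to 0.85 rad forward. About 5 N either way; closed fingers can push it.
- pan_hinge (a point): Point of the stand on the pan's hinge axis, level along the axis with the lever grip's middle; 157 mm above the bench.
- bobbin0: Blue thread bobbin with wooden flanges, 32 mm diameter, 34 mm high, standing in the pan at the start. Origin at the centre of its underside.
- bobbin1: As bobbin0.
- bobbin2: As bobbin0.
- brass_weight: Round brass paper weight, 42 mm diameter up to 36 mm high, with a knob 22 mm in diameter from 40 to 52 mm height, 0.33 kg. Origin at the centre of its underside. One of brass_weight, small_spool and jute_spool stands in the rails in front of the box, the other two behind (+x of) the rails.
- small_spool: Red thread spool with wooden flanges, 42 mm diameter, 45 mm high, upright. Origin at the centre of its underside. Grip it round the flanges.
- jute_spool: Large spool of brown jute with pale flanges, 58 mm diameter, 75 mm high, upright. Origin at the centre of its underside. Grip it round the flanges.
- glue_bottle: White glue bottle with an orange nozzle, 42 by 52 mm, 150 mm high, behind the rails. Bystander; origin at the centre of its underside.
- thread_cone: Yellow thread cone, 54 mm diameter, 90 mm high, at the front right, on the robot's side of the stand. Bystander; origin at the centre of its underside.
- seal_tin: Flat round white tin with blue lines, 78 mm diameter, 22 mm high, at the back left. Bystander; origin at the centre of its underside.
- needle_box: Flat teal box, 45 by 75 mm, 19 mm high, at the front left. Bystander; origin at the centre of its underside.

How it is judged:
By the outcome, as a careful person would: the job done as asked, in the order asked, and still so for the second after the job is handed in, with the robot touching nothing.
It also fails if it takes over 64 s, if anything falls off the work surface, if the arm or the gripper's body presses on something with over 40 N, if the wrist force passes 120 N, or if a joint passes its speed limit or range.

## Working session

There is one attempt and no reset: what is moved stays moved. The work goes in short steps, Python scripts to look and compute and a shell command to move; the robot and the scene stay as the last step left them, time stands still between calls to the robot, and variables do not carry over. Pictures are saved under pics/ and viewed, at most 10 in all, crops included, and the job is handed in when it is done.

```bash
ls; mkdir -p pics; cat > h.py <<'E'
import numpy as np, cv2
from bench import arm
from scipy.spatial.transform import Rotation as R
def grab(n,f=None):
    d=arm.get_image(n)
    if f: cv2.imwrite(f'pics/{f}.png',cv2.cvtColor(np.asarray(d['image']),cv2.COLOR_RGB2BGR))
    np.savez(f'{n}.npz',**d)
    return d
def rot(d):
    r=np.asarray(d['rotation'],float)
    return r if r.shape==(3,3) else R.from_quat(r).as_matrix()
def ray(d,u,v,fish=False):
    a=(u-d['cx'])/d['fx'];b=(v-d['cy'])/d['fy']
    if fish:
        t=np.hypot(a,b);c=np.array([np.sin(t)*a/t,np.sin(t)*b/t,np.cos(t)])
    else: c=np.array([a,b,1.])
    return np.asarray(d['xyz'],float),rot(d)@c
def onz(d,u,v,z=0,fish=False):
    o,r=ray(d,u,v,fish);return o+r*(z-o[2])/r[2]
def proj(d,p):
    c=rot(d).T@(np.asarray(p,float)-d['xyz']);return d['cx']+d['fx']*c[0]/c[2],d['cy']+d['fy']*c[1]/c[2]
def two(d1,p1,d2,p2):
    o1,r1=ray(d1,*p1);o2,r2=ray(d2,*p2)
    s=np.linalg.lstsq(np.c_[r1,-r2],o2-o1,rcond=None)[0]
    a=o1+s[0]*r1;b=o2+s[1]*r2
    return (a+b)/2,np.linalg.norm(a-b)
E
python3 - <<'E'
from h import *
for n in('top','side'):
    d=grab(n,n+'0');print({k:v for k,v in d.items() if k!='image'})
print(arm.read_state())
E
```

```text
pics
{'fx': 449.2791708966565, 'fy': 449.2791708966565, 'cx': 280.02640926120523, 'cy': 203.1551604711014, 'xyz': array([ 366.81140216,  -14.15099881, 1223.36515213]), 'rotation': array([-0.7002232 ,  0.71226649, -0.02565417,  0.04130111])}
{'fx': 415.8003652792765, 'fy': 415.8003652792765, 'cx': 280.6977976100081, 'cy': 207.84422726735554, 'xyz': array([ -49.26666661, -864.13881858,  954.9983279 ]), 'rotation': array([ 0.86551735, -0.2506485 ,  0.11233215, -0.41885145])}
{'clock': 0.1, 'joints': array([ 1.60661656e+00,  3.85453900e-01,  6.74426201e-03, -4.13300217e-04,
       -1.19397043e+00, -2.58606013e-01]), 'joint_vel': array([-0.00014455, -0.00139456,  0.00453366,  0.00230987,  0.00117838,
       -0.00012528]), 'joint_efforts': array([-1.74292331e-04, -3.93317091e+01,  1.88930351e+01,  4.19794545e+00,
       -2.61113244e-03,  3.00261064e-06]), 'position': array([137.97035931, 609.09696095, 255.34254739]), 'ee_rot': array([ 9.93793290e-01, -1.11238361e-01, -5.18459777e-05,  9.59859414e-04]), 'contact_force': array([-0.23065423, -0.721205  , -1.08867523]), 'wrist_torque': array([ 0.01591594, -0.03269286, -0.0047185 ]), 'grasp_force': 0.0, 'gripper_width': 85.31775080053724}
```

View pics/top0.png

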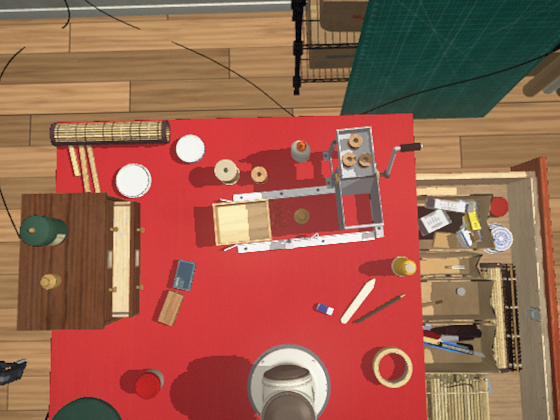

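View pics/side0.png

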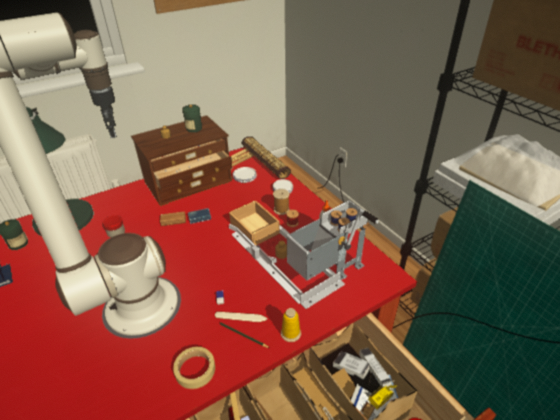

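The top view (up = +x, left = +y) shows the brass weight between the rails at about (302,216), and the box at (242,223). The chute is at (360,200), the pan with three bobbins at (355,150), and the lever grip at (410,147). The jute spool, red spool and glue bottle stand behind the rails. Next I'll zoom in on the stand.

```bash
python3 - <<'E'
from h import *
d=dict(np.load('top.npz'));s=dict(np.load('side.npz'))
print(proj(d,[0,0,0]),proj(s,[0,0,0]),proj(d,[138,609,256]),proj(s,[138,609,256]))
a=cv2.cvtColor(d['image'][115:260,195:430],cv2.COLOR_RGB2BGR)
b=cv2.cvtColor(s['image'][165:310,220:400],cv2.COLOR_RGB2BGR)
cv2.imwrite('pics/topc.png',cv2.resize(a,None,fx=3.4,fy=3.4,interpolation=cv2.INTER_CUBIC))
cv2.imwrite('pics/sidec.png',cv2.resize(b,None,fx=4,fy=4,interpolation=cv2.INTER_CUBIC))
E
```

```text
(np.float64(287.5203138744332), np.float64(385.7482038926182)) (np.float64(141.49691998127466), np.float64(304.37236205733933)) (np.float64(-1.0596535326821481), np.float64(358.65075318779066)) (np.float64(111.83759246821401), np.float64(127.6777615424304))
```

View pics/topc.png

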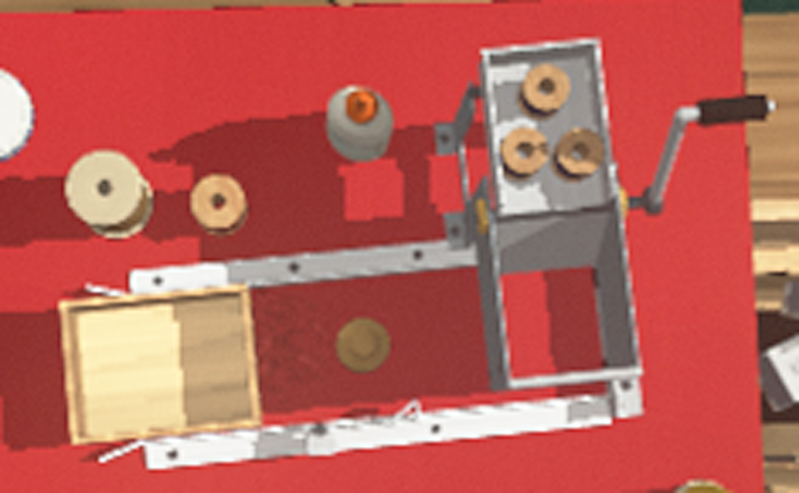

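View pics/sidec.png

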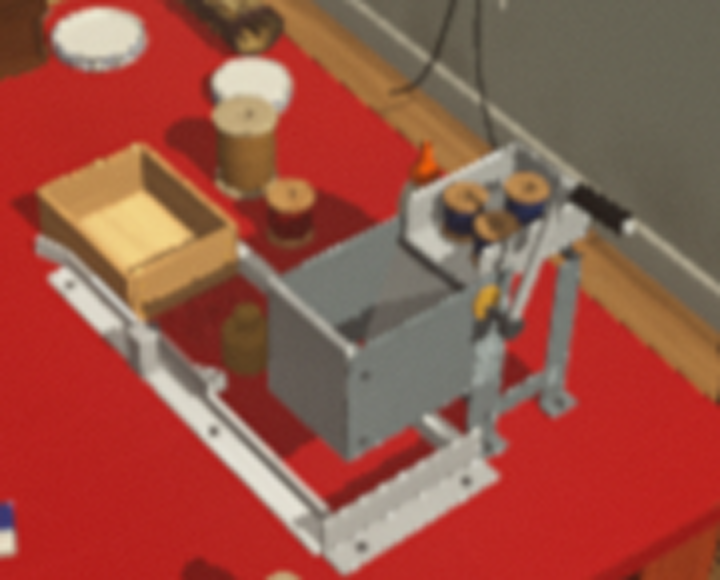

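```bash
python3 - <<'E'
from h import *
d=dict(np.load('top.npz'));s=dict(np.load('side.npz'))
T=lambda u,v,z:onz(d,195+u/3.4,115+v/3.4,z)
f=lambda p:np.round(p,1)
A=T(147,468,2);B=T(130,270,2);C=T(641,413,2)
print('mouth corners',f(A),f(B),'dist',np.linalg.norm(A-B),'end',f(C))
# yaw from rail outer edge
E1=T(612,425,2)
v=A-E1;print('yaw edge',np.arctan2(-v[0],v[1]));w=B-A;print('yaw across',np.arctan2(w[1],w[0]))
w=A-C; print('yaw A-C',np.arctan2(-w[0],w[1]),np.linalg.norm(w))
bx=np.array([T(60,302,55),T(248,287,55),T(262,424,55),T(73,443,55)]);print('box',f(bx),f(bx.mean(0)))
l=bx[0]+bx[3]-bx[1]-bx[2];print('box yaw',np.arctan2(-l[0],l[1]))
print('weight knob',f(T(364,341,52)))
g1,g2=T(698,108,260),T(772,105,260);print('grip',f(g1),f(g2),f((g1+g2)/2))
S=lambda u,v:(220+u/4,165+v/4); TT=lambda u,v:(195+u/3.4,115+v/3.4)
print('grip 2view',two(d,TT(735,107),s,S(603,208)))
print('knob 2v',two(d,TT(364,341),s,S(247,310)))
print('chute near L top corner',two(d,TT(508,388),s,S(272,290)),'R',two(d,TT(640,375),s,S(350,352)))
print('hinge R(yellow)',two(d,TT(622,202),s,S(487,300)))
for n,p,z in(('jute',(104,187),75),('red',(217,200),45),('glue nozzle',(361,105),150)):print(n,f(T(*p,z)))
# stand
for yaw in (np.arctan2(l[0]*-1,l[1]),):
    pass
E
```

```text
mouth corners [350.5 127.4   2. ] [509.5 140.    2. ] dist 159.51554661466895 end [ 387.8 -265.9    2. ]
yaw edge 0.07590276191543081
yaw across 0.07912418449295434
yaw A-C 0.09445148567071833 394.98182748490706
box [[479.5 187.5  55. ]
 [488.5  42.3  55. ]
 [383.2  33.   55. ]
 [371.1 177.8  55. ]] [430.6 110.2  55. ]
box yaw 0.07259823360282337
weight knob [445.5 -46.1  52. ]
grip [ 576.5 -256.1  260. ] [ 577.5 -303.   260. ] [ 577.  -279.6  260. ]
grip 2view (array([ 576.48459651, -279.34944851,  260.75473147]), np.float64(0.07946678003365208))
knob 2v (array([445.9836096 , -46.35083719,  51.8614274 ]), np.float64(1.118567679321317))
chute near L top corner (array([ 405.89716525, -142.55737014,  167.52760772]), np.float64(5.262710185442532)) R (array([ 411.83345025, -230.69662242,  177.6248892 ]), np.float64(2.9178374547842787))
hinge R(yellow) (array([ 532.95994278, -225.91622348,  159.46323064]), np.float64(0.7391478426196731))
jute [565.1 150.2  75. ]
red [558.2  66.1  45. ]
glue nozzle [607.7 -44.8 150. ]
```

```bash
cat >> h.py <<'E'
YAW=0.077; O=np.array([445.4,-65.7])
X=np.array([np.cos(YAW),np.sin(YAW)]);Y=np.array([-np.sin(YAW),np.cos(YAW)])
def st(p): q=np.asarray(p)[:2]-O; return np.r_[q@X,q@Y]
def where(target=None):
    "stand-frame TCP; and remaining tool-frame shift (mm) to a stand-frame target"
    s=arm.read_state();p=s['position'];Rm=R.from_quat(s['ee_rot']).as_matrix()
    print('t',round(s['clock'],2),'stand',np.round(np.r_[st(p),p[2]],1),'toolx yaw err deg',np.round(np.degrees(np.arctan2(Rm[1,0],Rm[0,0])-YAW),2),'zdown',np.round(Rm[2,2],4),'F',np.round(s['contact_force'],1),'w',round(s['gripper_width'],1),'g',round(s['grasp_force'],1))
    if target is not None:
        w=np.r_[O+X*target[0]+Y*target[1],target[2]]
        print('tool shift',np.round(Rm.T@(w-p),1))
E
python3 -m pendant '[[0,0,-0.05,0,0,-8.59,0.07],[0,0,-0.05,0,0,-8.59,0.07],[0,0,-0.05,0,0,0,0.07],[0.014,0.037,0,0,0,0,0.07],[0.014,0.037,0,0,0,0,0.07],[0.014,0.037,0,0,0,0,0.07],[0.014,0.037,0,0,0,0,0.07],[0.014,0.037,0,0,0,0,0.07],[0.014,0.037,0,0,0,0,0.07],[0.014,0.037,0,0,0,0,0.07],[0.014,0.037,0,0,0,0,0.07]]'
python3 -c "
from h import *
where((1.6,19.5,180))"
```

```text
clock: 1.2
position: [272.7, 321.2, 406.0]
ee_rot: [0.999, 0.039, -0.0, 0.0]
contact_force: [0.6, 0.7, -0.4]
gripper_width: 70.1
grasp_force: 0.0
t 1.2 stand [-142.4  399.1  406. ] toolx yaw err deg 0.03 zdown -1.0 F [ 0.6  0.7 -0.4] w 70.1 g 0.0
tool shift [143.9 379.6 226.1]
```

```bash

python3 -m pendant '[[0.014,0.038,0.01,0,0,0,0.07],[0.014,0.038,0.02,0,0,0,0.07],[0.014,0.038,0.02,0,0,0,0.07],[0.014,0.038,0.02,0,0,0,0.07],[0.014,0.038,0.02,0,0,0,0.07],[0.014,0.038,0.03,0,0,0,0.07],[0.014,0.038,0.03,0,0,0,0.07],[0.014,0.038,0.03,0,0,0,0.07],[0.014,0.035,0.02,0,0,0,0.07],[0.01,0.03,0.02,0,0,0,0.07],[0,0,0,0,0,0,0.07],[0,0,0,0,0,0,0.07]]'
python3 -c "
from h import *
where((1.6,19.5,31))
d=grab('wrist','w1');print(d['xyz'],rot(d),d['fx'],d['cx'],d['cy'])"
```

```text
clock: 2.4
position: [435.8, -34.2, 186.4]
ee_rot: [0.999, 0.038, -0.001, 0.0]
contact_force: [-0.0, -0.1, -0.1]
gripper_width: 69.9
grasp_force: 0.0
t 2.4 stand [ -7.1  32.2 186.4] toolx yaw err deg -0.11 zdown -1.0 F [-0.  -0.1 -0.1] w 69.9 g 0.0
tool shift [  9.1  12.6 155.4]
[506.17763052 -28.6995188  303.77409745] [[ 7.47889690e-02 -9.58236846e-01 -2.76023110e-01]
 [-9.97199319e-01 -7.19660447e-02 -2.03569669e-02]
 [-3.57495731e-04  2.76772534e-01 -9.60935397e-01]] 325.19226210127806 279.46822881266814 205.49883185900413
```

View pics/w1.png

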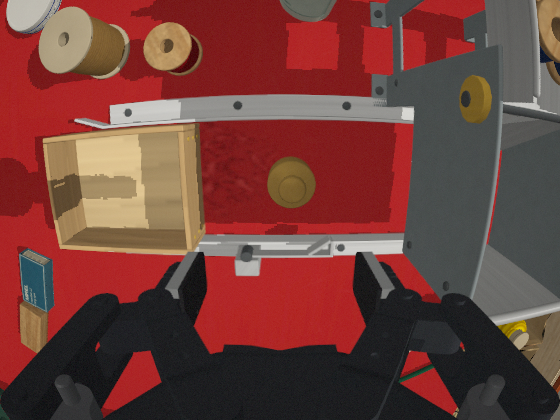

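The wrist view shows the weight's knob at (292,189), clear between the rails with its body around (291,182). The box front is at column ~205 and the chute starts at ~column 405.

```bash

python3 -c "
from h import *
d=dict(np.load('wrist.npz'))
f=lambda u,v,z:np.round(st(onz(d,u,v,z,True)),1)
print('knob',f(292,189,52),'far rail inner top',f(237,118,20),f(370,118,20),'near rail inner top',f(220,236,20),f(390,235,20))
print('box front rim',f(197,124,55),f(204,247,55),'chute',f(415,102,180))
where((1.6,19.5,31))"
```

```text
knob [ 4.6 22.5] far rail inner top [60.7 69.1] [ 62.1 -47.7] near rail inner top [-48.2  88.9] [-48.4 -75.1]
box front rim [57.5 96.1] [-44.7  96.5] chute [ 70.4 -21.5]
t 2.45 stand [ -6.8  32.8 187.1] toolx yaw err deg -0.02 zdown -1.0 F [0.6 0.3 0.9] w 70.0 g 0.0
tool shift [  8.4  13.3 156.1]
```

```bash

python3 -m pendant '[[0.009,0.0125,0.02,0,0,0,0.07],[0,0,0.03,0,0,0,0.07],[0,0,0.03,0,0,0,0.07],[0,0,0.03,0,0,0,0.07],[0,0,0.025,0,0,0,0.07],[0,0,0.016,0,0,0,0.07],[0,0,0.005,0,0,0,0.07],[0,0,0,0,0,0,0.03],[0,0,0,0,0,0,0.03],[0,0,0,0,0,0,0.03],[0,0,0,0,0,0,0.03],[0,0,0,0,0,0,0.03]]'
python3 -c "
from h import *
where((1.6,19.5,31))"
```

```text
clock: 3.65
position: [447.2, -44.6, 32.6]
ee_rot: [0.999, 0.039, 0.002, -0.0]
contact_force: [-2.0, 4.1, 6.9]
gripper_width: 39.2
grasp_force: 60.7
t 3.65 stand [ 3.4 20.9 32.6] toolx yaw err deg 0.04 zdown -1.0 F [-2.   4.1  6.9] w 39.2 g 60.7
tool shift [-1.8  1.4  1.6]
```

```bash

python3 -m pendant '[[0,0,-0.02,0,0,0,0.03],[0,0,-0.04,0,0,0,0.03],[0,0,-0.04,0,0,0,0.03],[-0.006,-0.018,0,0,0,0,0.03],[-0.012,-0.036,0,0,0,0,0.03],[-0.012,-0.036,0,0,0,0,0.03],[-0.012,-0.036,0,0,0,0,0.03],[-0.014,-0.04,0,0,0,0,0.03],[-0.014,-0.04,0,0,0,0,0.03],[-0.014,-0.04,0,0,0,0,0.03],[-0.014,-0.04,0,0,0,0,0.03],[-0.014,-0.038,0,0,0,0,0.03]]'
python3 -m pendant '[[0,0,0.02,0,0,0,0.03],[0,0,0.03,0,0,0,0.03],[0,0,0.025,0,0,0,0.03],[0,0,0.01,0,0,0,0.03],[0,0,0,0,0,0,0.03],[0,0,0,0,0,0,0.03]]'
python3 -c "
from h import *
where((-109,345,31))"
```

```text
clock: 4.85
position: [308.1, 270.2, 131.3]
ee_rot: [0.999, 0.039, 0.0, -0.0]
contact_force: [0.6, 1.1, -2.8]
gripper_width: 39.1
grasp_force: 61.7
clock: 5.45
position: [310.1, 269.4, 48.2]
ee_rot: [0.999, 0.039, 0.001, -0.0]
contact_force: [-1.3, -4.8, 17.3]
gripper_width: 38.8
grasp_force: 70.9
t 5.45 stand [-109.1  344.5   48.2] toolx yaw err deg 0.1 zdown -1.0 F [-1.3 -4.8 17.3] w 38.8 g 70.9
tool shift [ 0.1 -0.5 17.2]
```

```bash

python3 -c "
from h import *
d=grab('wrist');a=grab('side');t=grab('top')
i=np.zeros((560,800,3),np.uint8)
i[:280,:400]=cv2.resize(t['image'][170:310,100:300],(400,280),interpolation=2)
i[:280,400:]=cv2.resize(a['image'][140:280,150:350],(400,280),interpolation=2)
i[280:,:374]=cv2.resize(d['image'],(374,280))
i[280:,400:]=cv2.resize(d['image'][140:280,190:390],(400,280),interpolation=2)
cv2.imwrite('pics/c2.png',i[...,::-1])"
```

```text
(no output)
```

View pics/c2.png

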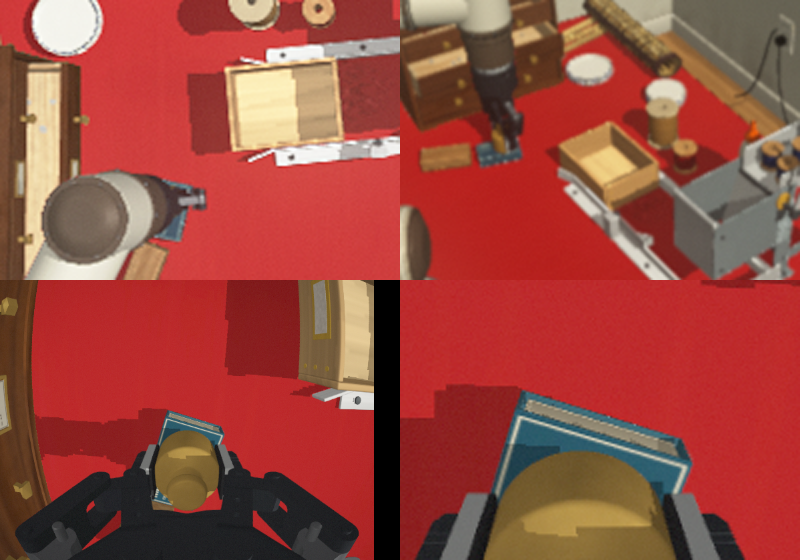

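The weight came down on the teal needle box because my rough position for it was wrong. I'll lift straight up and measure it properly.

```bash

python3 -m pendant '[[0,0,-0.01,0,0,0,0.03],[0,0,-0.03,0,0,0,0.03],[0,0,-0.04,0,0,0,0.03],[0,-0.0,-0.02,0,0,0,0.03],[0.04,0,0,0,0,0,0.03],[0.04,0,0,0,0,0,0.03],[0.04,0,0,0,0,0,0.03],[0.03,0,0,0,0,0,0.03],[0,0,0,0,0,0,0.03]]'
python3 -c "
from h import *
a=dict(np.load('top.npz'))  # latest
where((60,330,31))
s=grab('side'); t=grab('top')
def teal(i):
    h=cv2.cvtColor(i,cv2.COLOR_RGB2HSV);m=cv2.inRange(h,(85,60,40),(115,255,200));n,l,st_,c=cv2.connectedComponentsWithStats(m)
    return [(tuple(st_[k]),np.round(c[k],1)) for k in range(1,n) if 60<st_[k][4]<2000]
print('top',teal(t['image']));print('side',teal(s['image']))
s0=cv2.cvtColor(cv2.imread('pics/side0.png'),cv2.COLOR_BGR2RGB);t0=cv2.cvtColor(cv2.imread('pics/top0.png'),cv2.COLOR_BGR2RGB)
print('top0',teal(t0));print('side0',teal(s0))
for n,p,z in (('needle',(183,275),19),('seal',(132,180),22),('tin2',(190,149),22),('jute',(227,172),75),('drawer edge',(142,250),60),('flare',(219,228),20)):print(n,np.round(onz(t,*p,z)),np.round(st(onz(t,*p,z))))
"
```

```text
clock: 6.5
position: [462.1, 280.9, 145.8]
ee_rot: [0.999, 0.037, 0.001, -0.001]
contact_force: [-0.7, -0.8, -3.1]
gripper_width: 39.1
grasp_force: 68.9
t 6.5 stand [ 43.3 344.3 145.8] toolx yaw err deg -0.18 zdown -1.0 F [-0.7 -0.8 -3.1] w 39.1 g 68.9
tool shift [ 16.5  14.4 114.8]
top [((np.int32(372), np.int32(0), np.int32(16), np.int32(25), np.int32(64)), array([379.3,  12.3])), ((np.int32(428), np.int32(1), np.int32(19), np.int32(13), np.int32(64)), array([436.7,   7.2])), ((np.int32(469), np.int32(0), np.int32(25), np.int32(23), np.int32(139)), array([482.4,  10.6])), ((np.int32(502), np.int32(0), np.int32(25), np.int32(24), np.int32(139)), array([513.4,   9.4])), ((np.int32(448), np.int32(6), np.int32(21), np.int32(18), np.int32(82)), array([456.8,  15.3])), ((np.int32(468), np.int32(18), np.int32(22), np.int32(17), np.int32(80)), array([478.6,  25.9])), ((np.int32(176), np.int32(261), np.int32(17), np.int32(28), np.int32(258)), array([184.7, 272.3])), ((np.int32(424), np.int32(342), np.int32(41), np.int32(11), np.int32(84)), array([442.2, 347.5]))]
side [((np.int32(191), np.i
[... 779 characters left out ...]
, np.int32(23), np.int32(21), np.int32(22), np.int32(105)), array([415.4,  35.2])), ((np.int32(463), np.int32(24), np.int32(27), np.int32(15), np.int32(91)), array([474. ,  30.4])), ((np.int32(176), np.int32(261), np.int32(17), np.int32(28), np.int32(256)), array([184.8, 272.4])), ((np.int32(424), np.int32(342), np.int32(41), np.int32(11), np.int32(80)), array([442. , 347.4]))]
side0 [((np.int32(1), np.int32(266), np.int32(10), np.int32(14), np.int32(91)), array([  6.2, 272.3]))]
needle [294. 273.  19.] [-125.  350.]
seal [552. 413.  22.] [143. 469.]
tin2 [634. 255.  22.] [213. 305.]
jute [560. 147.  75.] [130. 203.]
drawer edge [362. 371.  60.] [-50. 442.]
flare [417. 177.  20.] [ -9. 244.]
```

```bash

python3 -m pendant '[[0.028,0.007,0,0,0,0,0.03],[0.028,0.007,0.01,0,0,0,0.03],[0,0,0.035,0,0,0,0.03],[0,0,0.035,0,0,0,0.03],[0,0,0.025,0,0,0,0.03],[0,0,0.006,0,0,0,0.03],[0,0,0,0,0,0,0.03]]'
python3 -c "
from h import *
where((100,330,31))"
```

```text
clock: 7.3
position: [514.8, 270.8, 34.6]
ee_rot: [0.999, 0.039, -0.001, 0.001]
contact_force: [0.6, -0.9, -3.0]
gripper_width: 39.1
grasp_force: 68.8
t 7.3 stand [ 95.1 330.2  34.6] toolx yaw err deg 0.06 zdown -1.0 F [ 0.6 -0.9 -3. ] w 39.1 g 68.8
tool shift [4.9 0.2 3.6]
```

```bash

python3 -m pendant '[[0,0,0.002,0,0,0,0.03],[0,0,0.0015,0,0,0,0.03],[0,0,0,0,0,0,0.03]]'
```

```text
clock: 7.6
position: [516.2, 271.4, 32.7]
ee_rot: [0.999, 0.039, 0.001, -0.001]
contact_force: [-1.0, 0.8, -4.0]
gripper_width: 39.0
grasp_force: 68.8
```

```bash

python3 -m pendant '[[0,0,0.001,0,0,0,0.03],[0,0,0.001,0,0,0,0.03],[0,0,0,0,0,0,0.03]]'
python3 -m pendant '[[0,0,0.001,0,0,0,0.03],[0,0,0,0,0,0,0.03]]'
```

```text
clock: 7.9
position: [515.9, 270.9, 29.5]
ee_rot: [0.999, 0.038, -0.0, -0.0]
contact_force: [-0.8, -0.5, -3.9]
gripper_width: 38.9
grasp_force: 68.8
clock: 8.1
position: [516.0, 271.1, 28.9]
ee_rot: [0.999, 0.039, 0.0, 0.0]
contact_force: [-0.9, -0.4, -0.0]
gripper_width: 39.3
grasp_force: 69.1
```

```bash

python3 -m pendant '[[0,0,0,0,0,0,0.07],[0,0,0,0,0,0,0.07],[0,0,0,0,0,0,0.07],[0,0,0,0,0,0,0.07],[0,0,-0.01,0,0,0,0.07],[0,0,-0.04,0,0,0,0.07],[0,0,-0.04,0,0,0,0.07],[0,0,-0.04,0,0,0,0.07],[0,0,0,0,0,0,0.07]]'
python3 -c "
from h import *
where((0,275,40))
t=grab('top');s=grab('side');d=grab('wrist')
i=np.zeros((580,800,3),np.uint8)
i[:300,:400]=cv2.resize(s['image'][140:290,180:380],(400,300),interpolation=2)
i[:300,400:]=cv2.resize(t['image'][110:260,130:330],(400,300),interpolation=2)
i[300:,:373]=cv2.resize(d['image'],(373,280),interpolation=3)
cv2.imwrite('pics/c3.png',i[...,::-1])"
```

```text
clock: 9.0
position: [519.1, 273.2, 166.1]
ee_rot: [0.999, 0.039, 0.006, -0.004]
contact_force: [0.4, 0.3, -0.5]
gripper_width: 69.8
grasp_force: 0.0
t 9.0 stand [ 99.5 332.3 166.1] toolx yaw err deg 0.09 zdown -0.9999 F [ 0.4  0.3 -0.5] w 69.8 g 0.0
tool shift [-101.1   58.   124.4]
```

View pics/c3.png

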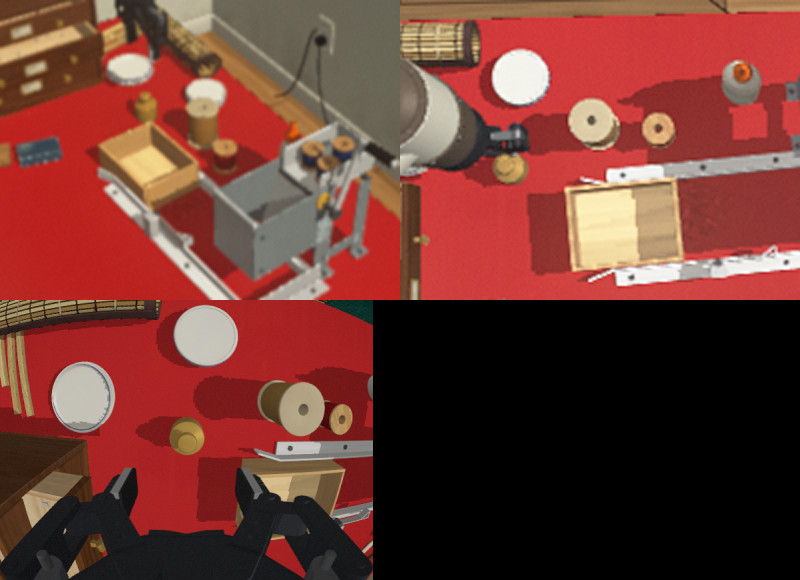

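The weight stands upright behind the rails and the needle box hasn't moved. Next I'll close the fingers and turn 90° so they push with their narrow sides.

```bash
python3 -c "
from h import *
print(arm.read_state()['joints'])"
python3 -m pendant '[[-0.02,0,0,0,0,0,0.0],[-0.03,0,0,0,0,0,0.0],[-0.03,0.01,0,0,0,0,0.0],[-0.02,0.03,0,0,0,0,0.0],[0,0,0,0,0,0,0.0]]'
python3 -c "
from h import *
where((0,290,100));print(arm.read_state()['joints'])"
```

```text
[ 7.61464354e-01  3.99513894e-01 -2.32917533e-01 -5.20315200e-04
 -9.37906185e-01  8.86357388e-01]
clock: 9.65
position: [415.5, 219.6, 156.8]
ee_rot: [0.999, 0.038, -0.003, 0.002]
contact_force: [0.7, 0.9, 0.5]
gripper_width: 0.1
grasp_force: 0.0
t 9.65 stand [ -7.9 286.7 156.8] toolx yaw err deg -0.06 zdown -1.0 F [0.7 0.9 0.5] w 0.1 g 0.0
tool shift [ 8.2 -3.5 56.8]
[ 0.8324008   0.23103147 -0.49729576 -0.00158511 -0.84946691  0.81545763]
```

```bash
python3 -m pendant '[[0,0,0,0,0,8.59,0.0],[0,0,0,0,0,8.59,0.0],[0,0,0,0,0,8.59,0.0],[0,0,0,0,0,8.59,0.0],[0,0,0,0,0,8.59,0.0],[0,0,0,0,0,8.59,0.0],[0,0,0,0,0,8.59,0.0],[0,0,0,0,0,8.59,0.0],[0,0,0,0,0,8.59,0.0],[0,0,0,0,0,8.59,0.0],[0,0,0,0,0,4.1,0.0],[0,0,0,0,0,0,0]]'
python3 -c "
from h import *
where((0,277,38))"
```

```text
clock: 10.85
position: [419.2, 223.3, 157.5]
ee_rot: [0.734, -0.679, 0.0, 0.001]
contact_force: [-0.5, -0.5, -0.5]
gripper_width: 0.2
grasp_force: 0.0
t 10.85 stand [ -3.9 290.1 157.5] toolx yaw err deg -90.0 zdown -1.0 F [-0.5 -0.5 -0.5] w 0.2 g 0.0
tool shift [ 13.   -4.1 119.6]
```

```bash
python3 -m pendant '[[0.005,-0.004,0.02,0,0,0,0.0],[0.005,0,0.04,0,0,0,0.0],[0.002,0,0.04,0,0,0,0],[0,0,0.02,0,0,0,0],[0,0,0,0,0,0,0],[0.005,0,0,0,0,0,0],[0.01,0,0,0,0,0,0],[0.01,0,0,0,0,0,0],[0.01,0,0,0,0,0,0],[0.01,0,0,0,0,0,0]]'
python3 -c "
from h import *
where((1,-9,38))"
```

```text
clock: 11.85
position: [428.2, 166.3, 39.4]
ee_rot: [0.734, -0.679, 0.0, -0.001]
contact_force: [-0.1, 1.7, 0.7]
gripper_width: -0.1
grasp_force: 0.0
t 11.85 stand [  0.7 232.6  39.4] toolx yaw err deg -90.0 zdown -1.0 F [-0.1  1.7  0.7] w -0.1 g 0.0
tool shift [241.7  -0.4   1. ]
```

```bash
python3 -m pendant '[[0.015,0,0,0,0,0,0],[0.02,0,0,0,0,0,0],[0.02,0,0,0,0,0,0],[0.02,0,0,0,0,0,0],[0.02,0,0,0,0,0,0],[0.015,0,0,0,0,0,0],[0.01,0,0,0,0,0,0]]'
python3 -c "
from h import *
where((1,-9,38))"
python3 -m pendant '[[0.015,0,0,0,0,0,0],[0.02,0,0,0,0,0,0],[0.02,0,0,0,0,0,0],[0.02,0,0,0,0,0,0],[0.01,0,0,0,0,0,0]]'
python3 -c "
from h import *
where((1,-9,38))
d=grab('top')
cv2.imwrite('pics/t4.png',cv2.resize(d['image'][115:260,195:430,::-1],None,fx=3.4,fy=3.4,interpolation=2))"
```

```text
clock: 12.55
position: [437.3, 46.1, 38.8]
ee_rot: [0.733, -0.68, 0.0, -0.001]
contact_force: [-0.0, 3.5, 0.7]
gripper_width: 0.1
grasp_force: 0.0
t 12.55 stand [  0.5 112.1  38.8] toolx yaw err deg -90.05 zdown -1.0 F [-0.   3.5  0.7] w 0.1 g 0.0
tool shift [121.1  -0.6   0.7]
clock: 13.05
position: [443.5, -38.7, 38.7]
ee_rot: [0.733, -0.68, 0.0, -0.0]
contact_force: [-0.1, 4.2, 1.5]
gripper_width: 0.0
grasp_force: 0.0
t 13.05 stand [ 0.2 27.1 38.7] toolx yaw err deg -90.08 zdown -1.0 F [-0.1  4.2  1.5] w 0.0 g 0.0
tool shift [36.1 -0.9  0.6]
```

View pics/t4.png

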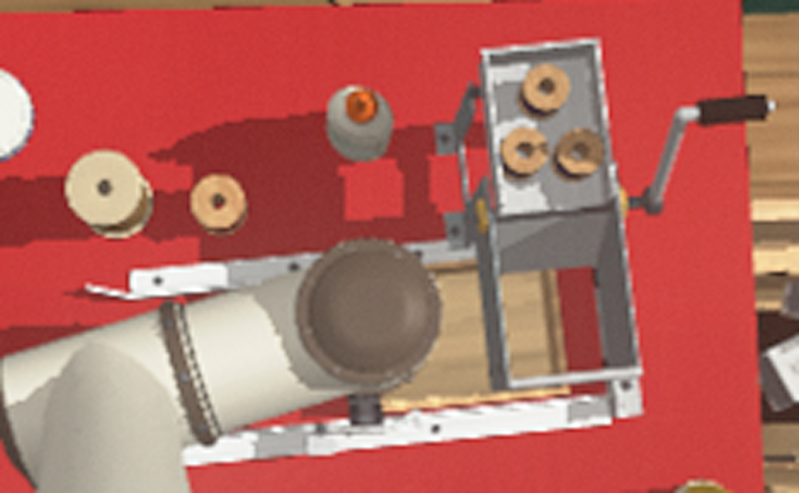

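```bash
python3 -m pendant '[[0.01,0,0,0,0,0,0],[0.01,0,0,0,0,0,0],[0.006,0,0,0,0,0,0],[0.002,0,0,0,0,0,0],[0,0,0,0,0,0,0]]'
python3 -m pendant '[[0.003,0,0,0,0,0,0],[0.001,0,0,0,0,0,0]]'
python3 -c "
from h import *
where((1,-9,38))"
```

```text
clock: 13.6
position: [445.4, -65.8, 38.5]
ee_rot: [0.734, -0.679, -0.0, 0.0]
contact_force: [-0.7, -0.4, 1.1]
gripper_width: -0.4
grasp_force: 0.0
clock: 13.8
position: [445.7, -69.3, 38.5]
ee_rot: [0.734, -0.679, -0.0, 0.0]
contact_force: [-1.7, 4.4, 1.3]
gripper_width: 0.0
grasp_force: 0.0
t 13.8 stand [ 0.  -3.6 38.5] toolx yaw err deg -89.99 zdown -1.0 F [-1.7  4.4  1.3] w 0.0 g 0.0
tool shift [ 5.4 -1.   0.5]
```

```bash
for i in 1 2; do python3 -m pendant '[[0.002,0,0,0,0,0,0],[0.001,0,0,0,0,0,0]]'; done
python3 -c "
from h import *
where((1,-9,38))"
```

```text
clock: 14.0
position: [446.0, -72.6, 38.5]
ee_rot: [0.734, -0.679, -0.0, 0.0]
contact_force: [-0.6, 1.5, 1.1]
gripper_width: -0.3
grasp_force: 0.0
clock: 14.2
position: [446.2, -73.7, 38.5]
ee_rot: [0.733, -0.68, -0.001, -0.001]
contact_force: [-6.7, 24.9, 5.9]
gripper_width: -0.3
grasp_force: 0.0
t 14.2 stand [ 0.2 -8.  38.5] toolx yaw err deg -90.07 zdown -1.0 F [-6.7 24.9  5.9] w -0.3 g 0.0
tool shift [ 1.  -0.8  0.5]
```

```bash
python3 -m pendant '[[-0.01,0,0,0,0,0,0],[-0.03,0,0,0,0,0,0],[-0.03,0,-0.01,0,0,0,0],[-0.01,0,-0.04,0,0,0,0],[0,0,-0.05,0,0,0,0],[0,0,-0.05,0,0,0,0],[0,0,-0.05,0,0,0,0],[0,0,-0.05,0,0,0,0],[0,0,-0.04,0,0,0,0.04],[0,0,0,0,0,0,0.04]]'
python3 -c "
from h import *
where((114.4,-225,335))
d=grab('top');w=grab('wrist')
i=np.zeros((420,800,3),np.uint8)
i[:,:480]=cv2.resize(d['image'][110:250,270:430],(480,420),interpolation=2)
i[:240,480:]=cv2.resize(w['image'],(320,240),interpolation=3)
cv2.imwrite('pics/t5.png',i[...,::-1])"
```

```text
clock: 15.2
position: [442.7, 4.4, 334.8]
ee_rot: [0.734, -0.679, 0.004, -0.005]
contact_force: [-0.4, 0.8, -0.5]
gripper_width: 28.0
grasp_force: 0.0
t 15.2 stand [  2.7  70.1 334.8] toolx yaw err deg -89.97 zdown -0.9999 F [-0.4  0.8 -0.5] w 28.0 g 0.0
tool shift [ 295.2 -111.5    0.9]
```

View pics/t5.png

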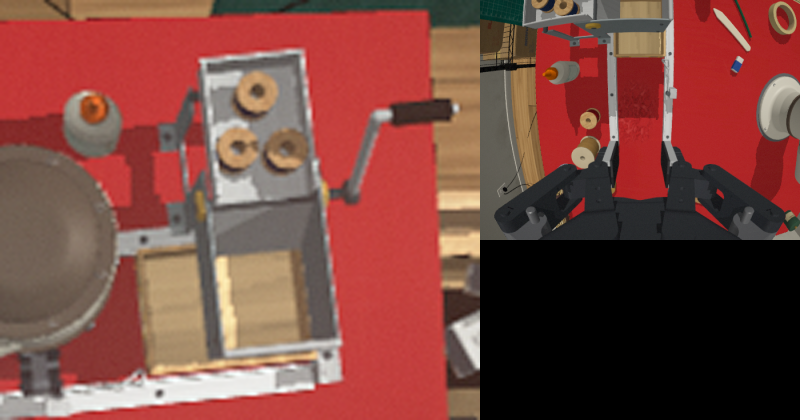

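The box is home under the chute, and the catch nose at about (137,376) shows just behind its rear face. Next is the lever.

```bash
python3 -m pendant '[[0.02,-0.007,-0.01,0,0,0,0.04],[0.037,-0.014,0,0,0,0,0.04],[0.037,-0.014,0,0,0,0,0.04],[0.037,-0.014,0,0,0,0,0.04],[0.037,-0.014,0,0,0,0,0.04],[0.037,-0.014,0,0,0,0,0.04],[0.037,-0.014,0,0,0,0,0.04],[0.033,-0.014,0,0,0,0,0.04],[0.02,-0.007,0,0,0,0,0.04],[0,0,0,0,0,0,0.04],[0,0,0,0,0,0,0.04]]'
python3 -c "
from h import *
where((114.4,-225,266))
w=grab('wrist','w6');
print('grip pixel pred');d=w
h=cv2.inRange(cv2.cvtColor(w['image'],cv2.COLOR_RGB2GRAY),0,60)"
```

```text
clock: 16.4
position: [574.0, -281.2, 335.7]
ee_rot: [0.733, -0.68, -0.002, 0.001]
contact_force: [-0.4, -0.5, -0.5]
gripper_width: 40.3
grasp_force: 0.0
t 16.4 stand [ 111.6 -224.8  335.7] toolx yaw err deg -90.06 zdown -1.0 F [-0.4 -0.5 -0.5] w 40.3 g 0.0
tool shift [ 0.3 -3.1 69.7]
grip pixel pred
```

View pics/w6.png

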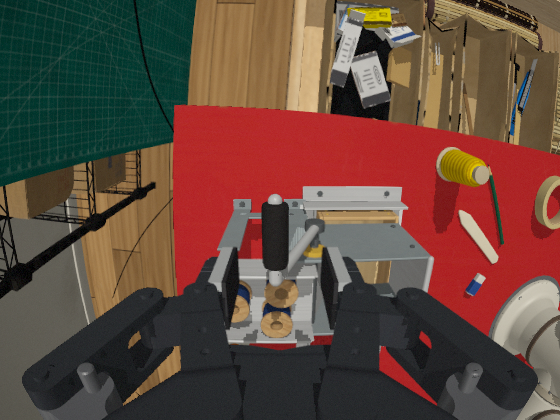

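The wrist view shows the black grip at (275,236), lying between the finger lines (about 238 and 325). That was my last permitted picture, so I'll check the rest numerically.

```bash
python3 -c "
from h import *
d=dict(np.load('wrist.npz'))
for p in((275,236),(275,205),(275,269)):print(np.round(st(onz(d,*p,264,True)),1))
where((114.4,-225,266))"
```

```text
[ 114.6 -220.2]
[ 114.5 -240.4]
[ 114.8 -197.1]
t 16.45 stand [ 111.6 -224.3  336.7] toolx yaw err deg -90.01 zdown -1.0 F [0.7 0.1 0.3] w 40.3 g 0.0
tool shift [ 0.8 -3.  70.7]
```

```bash
python3 -m pendant '[[0,-0.003,0.02,0,0,0,0.04],[0,0,0.03,0,0,0,0.04],[0,0,0.02,0,0,0,0.04],[0,0,0,0,0,0,0.024],[0,0,0,0,0,0,0.024],[0,0,0,0,0,0,0.024]]'
python3 -c "
from h import *
where((114.4,-223,266))
h=np.r_[76.4,157+6]
for a in np.arange(0.35,-0.9,-0.1):print(round(a,2),np.round([h[0]+110*np.sin(a),h[1]+110*np.cos(a)],1))"
```

```text
clock: 17.05
position: [578.2, -280.7, 270.5]
ee_rot: [0.734, -0.679, 0.002, -0.001]
contact_force: [-0.9, -0.2, 0.7]
gripper_width: 23.7
grasp_force: 0.0
t 17.05 stand [ 115.9 -224.6  270.5] toolx yaw err deg -89.95 zdown -1.0 F [-0.9 -0.2  0.7] w 23.7 g 0.0
tool shift [-1.6  1.5  4.5]
0.35 [114.1 266.3]
0.25 [103.6 269.6]
0.15 [ 92.8 271.8]
0.05 [ 81.9 272.9]
-0.05 [ 70.9 272.9]
-0.15 [ 60.  271.8]
-0.25 [ 49.2 269.6]
-0.35 [ 38.7 266.3]
-0.45 [ 28.6 262. ]
-0.55 [ 18.9 256.8]
-0.65 [  9.8 250.6]
-0.75 [  1.4 243.5]
-0.85 [ -6.2 235.6]
```

```bash
python3 -m pendant '[[0,0.010,0,0,0,0,0.024],[0,0.011,-0.001,0,0,0,0.024],[0,0.011,-0.001,0,0,0,0.024],[0,0.011,0,0,0,0,0.024],[0,0.011,0.001,0,0,0,0.024],[0,0.011,0.002,0,0,0,0.024]]'
python3 -c "
from h import *
where((-9,-224,236))"
```

```text
clock: 17.65
position: [513.3, -286.2, 269.5]
ee_rot: [0.734, -0.679, 0.003, -0.001]
contact_force: [4.3, -0.2, 1.9]
gripper_width: 24.1
grasp_force: 2.0
t 17.65 stand [  50.8 -225.1  269.5] toolx yaw err deg -89.97 zdown -1.0 F [ 4.3 -0.2  1.9] w 24.1 g 2.0
tool shift [-1.2 59.9 33.2]
```

Force is 4.3 N, so the lever is moving. I'll continue to the stop.

```bash
python3 -m pendant '[[0,0.0105,0.003,0,0,0,0.024],[0,0.010,0.004,0,0,0,0.024],[0,0.0097,0.005,0,0,0,0.024],[0,0.009,0.006,0,0,0,0.024],[0,0.0085,0.007,0,0,0,0.024],[0,0.0075,0.007,0,0,0,0.024]]'
python3 -c "
from h import *
where((-9,-224,238))"
```

```text
clock: 18.25
position: [456.6, -290.1, 234.5]
ee_rot: [0.734, -0.679, -0.001, 0.0]
contact_force: [2.4, -1.1, 1.0]
gripper_width: 24.0
grasp_force: 1.3
t 18.25 stand [  -6.1 -224.6  234.5] toolx yaw err deg -90.01 zdown -1.0 F [ 2.4 -1.1  1. ] w 24.0 g 1.3
tool shift [-0.6  2.9 -3.5]
```

```bash
python3 -m pendant '[[0,0.002,0.001,0,0,0,0.024],[0,0.0015,0.001,0,0,0,0.024],[0,0,0,0,0,0,0.024],[0,0,0,0,0,0,0.024],[0,0,0,0,0,0,0.024],[0,0,0,0,0,0,0.024],[0,0,0,0,0,0,0.024],[0,0,0,0,0,0,0.024],[0,0,0,0,0,0,0.024],[0,0,0,0,0,0,0.024],[0,0,0,0,0,0,0.024],[0,0,0,0,0,0,0.024]]'
python3 -m pendant '[[0,0,0,0,0,0,0.024],[0,0,0,0,0,0,0.024],[0,0,0,0,0,0,0.024],[0,0,0,0,0,0,0.024]]'
cat > look.py <<'E'
from h import *
d=grab('top');s=grab('side')
def blobs(i,lo,hi,mn):
    m=cv2.inRange(cv2.cvtColor(i,cv2.COLOR_RGB2HSV),lo,hi);n,l,q,c=cv2.connectedComponentsWithStats(m)
    return [(int(q[k][4]),np.round(c[k],1).tolist()) for k in range(1,n) if q[k][4]>=mn]
def roi(i,r): o=np.zeros_like(i);a,b,c,e=r;o[c:e,a:b]=i[c:e,a:b];return o
print('blue top',blobs(roi(d['image'],(320,400,120,250)),(105,90,30),(130,255,200),4))
print('wood(saturated orange) top',blobs(roi(d['image'],(330,400,120,250)),(8,70,90),(20,200,255),15))
print('blue side',blobs(roi(s['image'],(270,390,190,300)),(105,90,30),(130,255,200),4))
E
python3 look.py; python3 -c "
from h import *
where((-9,-224,238))"
```

```text
clock: 19.45
position: [454.4, -290.2, 233.3]
ee_rot: [0.734, -0.679, -0.0, -0.0]
contact_force: [5.3, 1.5, -3.6]
gripper_width: 24.0
grasp_force: 2.6
clock: 19.85
position: [454.4, -290.2, 233.4]
ee_rot: [0.734, -0.679, -0.0, -0.0]
contact_force: [5.0, 1.0, -4.0]
gripper_width: 24.1
grasp_force: 2.6
blue top []
wood(saturated orange) top [(34, [333.1, 147.2]), (68, [331.5, 199.2])]
blue side []
t 19.95 stand [  -8.3 -224.5  233.4] toolx yaw err deg -90.0 zdown -1.0 F [ 4.8  0.4 -3.3] w 23.9 g 2.6
tool shift [-0.5  0.7 -4.6]
```

```bash
python3 -m pendant '[[0,-0.007,-0.002,0,0,0,0.024],[0,-0.008,-0.007,0,0,0,0.024],[0,-0.0085,-0.007,0,0,0,0.024],[0,-0.009,-0.006,0,0,0,0.024],[0,-0.0097,-0.005,0,0,0,0.024],[0,-0.010,-0.005,0,0,0,0.024],[0,-0.0105,-0.004,0,0,0,0.024],[0,-0.011,-0.003,0,0,0,0.024],[0,-0.011,-0.001,0,0,0,0.024],[0,-0.011,0,0,0,0,0.024],[0,-0.011,0,0,0,0,0.024]]'
python3 -c "
from h import *
where((119,-224,269))"
```

```text
clock: 21.05
position: [561.7, -281.9, 272.9]
ee_rot: [0.734, -0.679, -0.0, 0.0]
contact_force: [-1.9, -0.2, -1.1]
gripper_width: 24.2
grasp_force: 0.9
t 21.05 stand [  99.4 -224.5  272.9] toolx yaw err deg -89.99 zdown -1.0 F [-1.9 -0.2 -1.1] w 24.2 g 0.9
tool shift [ -0.5 -19.7   3.9]
```

```bash
python3 -m pendant '[[0,-0.008,0.002,0,0,0,0.024],[0,-0.006,0.002,0,0,0,0.024],[0,-0.003,0.001,0,0,0,0.024],[0,-0.0015,0,0,0,0,0.024],[0,0,0,0,0,0,0.024]]'
python3 -c "
from h import *
where((119,-224,269))"
```

```text
clock: 21.55
position: [579.1, -280.6, 268.1]
ee_rot: [0.734, -0.679, -0.0, -0.0]
contact_force: [-0.7, 0.3, -0.4]
gripper_width: 24.2
grasp_force: 0.3
t 21.55 stand [ 116.8 -224.6  268.1] toolx yaw err deg -90.0 zdown -1.0 F [-0.7  0.3 -0.4] w 24.2 g 0.3
tool shift [-0.6 -2.2 -0.9]
```

```bash
for i in 1 2 3; do python3 -m pendant '[[0,-0.001,0,0,0,0,0.024],[0,0,0,0,0,0,0.024]]' | egrep 'pos|contact'; done
```

```text
position: [579.7, -280.6, 268.4]
contact_force: [-1.9, 0.1, -0.3]
position: [580.2, -280.6, 268.4]
contact_force: [-4.1, 1.4, -0.3]
position: [580.4, -280.6, 268.4]
contact_force: [-6.5, 0.2, 1.6]
```

```bash
for i in 1 2 3; do python3 -m pendant '[[0,-0.001,0,0,0,0,0.024],[0,0,0,0,0,0,0.024]]' | egrep 'pos|contact'; done
```

```text
position: [580.4, -280.6, 268.3]
contact_force: [-8.8, 0.0, 2.1]
position: [580.5, -280.6, 268.3]
contact_force: [-9.6, 1.4, 2.7]
position: [580.6, -280.6, 268.3]
contact_force: [-11.4, -0.1, 3.4]
```

```bash
python3 -m pendant '[[0,0.006,0,0,0,0,0.024],[0,0.003,0,0,0,0,0.04],[0,0,0,0,0,0,0.04],[0,0,0,0,0,0,0.04],[0,0,-0.02,0,0,0,0.04],[0,0,-0.04,0,0,0,0.04],[0,0,-0.02,0,0,0,0.04],[-0.04,0,0,0,0,0,0.04],[-0.04,0,0,0,0,0,0.04],[-0.04,0,0,0,0,0,0.04],[-0.04,0,0,0,0,0,0.04],[-0.04,0,0,0,0,0,0.04]]'
python3 -m pendant '[[-0.04,0,0,0,0,0,0.04],[-0.04,0,0,0,0,0,0.04],[-0.04,0,0,0,0,0,0.04],[-0.04,0,0,0,0,0,0.04],[-0.04,0,0,0,0,0,0.04],[-0.03,0,0,0,0,0,0.04],[0,0,0,0,0,0,0.04]]'
python3 look.py; python3 - <<'E'
from h import *
where()
d=dict(np.load('top.npz'));s=dict(np.load('side.npz'))
a=cv2.imread('pics/top0.png')[...,::-1]
t=d['image'].copy()
# rigid checks: diff of bystander areas vs start
for n,(u,v,r) in dict(jute=(227,172,14),red=(259,173,10),glue=(300,150,14),cone=(403,267,14),seal=(132,180,18),tin2=(190,149,15),needle=(183,275,16),lever=(405,150,16),pan=(355,150,22)).items():
    x,y=t[v-r:v+r,u-r:u+r].astype(int),a[v-r:v+r,u-r:u+r].astype(int)
    print(n,round(float(np.abs(x-y).mean()),1))
# box rear rim & weight, HSV of chute interior rows
hsv=cv2.cvtColor(t,cv2.COLOR_RGB2HSV)
w=[]
for v in range(185,235,3): print(v,' '.join('%3d/%3d/%3d'%tuple(hsv[v,u]) for u in range(316,386,6)))
E
```

```text
clock: 23.95
position: [560.9, -79.8, 348.8]
ee_rot: [0.734, -0.679, 0.0, -0.001]
contact_force: [1.1, -0.1, 1.3]
gripper_width: 40.0
grasp_force: 0.0
clock: 24.65
position: [543.1, 151.3, 348.3]
ee_rot: [0.735, -0.678, -0.0, -0.001]
contact_force: [-0.5, -0.1, 0.2]
gripper_width: 40.4
grasp_force: 0.0
blue top []
wood(saturated orange) top [(19, [378.0, 173.7]), (34, [336.3, 178.4]), (430, [339.5, 218.2]), (737, [357.7, 209.3])]
blue side []
t 24.75 stand [113.9 206.1 348.5] toolx yaw err deg -89.9 zdown -1.0 F [ 0.2  0.6 -0.9] w 39.6 g 0.0
jute 10.4
red 8.8
glue 7.3
cone 7.7
seal 43.4
tin2 102.4
needle 5.7
lever 7.2
pan 21.5
185   1/177/137 179/129/144  30/  4/115  10/ 18/ 87  90/  2/144  20/ 12/128  10/ 20/112   4/ 19/110   5/ 25/114  11/ 25/113  10/ 25/ 92   0/173/202
188  15/  9/163   8/  6/168  18/  9/135  18/  8/152  60/  4/131   7/ 20/112  10/ 21/111   3/ 20/113   3/ 22/114   3/ 23/111  13/ 20/ 89   0/173/201
191  20/ 10/157  13/ 11/168  15/ 29/173  15/ 70/149  80/  6/135  11/ 18/113  11/ 18/112   9/ 23/112  10/ 21/111   9/ 24/106   4/ 22/ 94   0/175/202
194  15/116/143  15/1
[... 1350 characters left out ...]
  17/ 95/171   4/ 21/ 95  13/111/133  15/107/153  17/ 97/174  17/ 93/179  13/106/127   5/ 32/ 95   3/ 30/153
224   0/160/140  17/ 94/173  17/ 95/169  18/ 95/170  11/ 22/ 94  16/100/164  14/116/139  17/ 88/169  17/ 55/185  15/ 23/181  17/  8/213  48/  6/225
227   1/161/139  17/ 95/170  16/ 95/171  17/ 94/173   4/ 22/ 93  23/  5/215  20/  4/206  13/ 10/178   9/ 23/158  14/ 84/127  19/ 15/184   3/ 33/202
230   1/166/138  16/ 93/162  17/ 94/169  17/ 92/167  16/ 87/153  15/115/190  17/109/227  16/110/224  15/114/222   8/126/130  15/  3/203   5/ 20/215
233   0/ 36/141  18/ 99/239  16/114/220  16/113/230   3/134/137 179/ 50/220   2/ 56/218  84/  5/252  23/  6/167  13/ 10/175   9/ 10/174  53/  5/212
```

```bash
python3 - <<'E'
from h import *
d=dict(np.load('top.npz'));s=dict(np.load('side.npz'));w=grab('wrist')
def blobs(i,r,mn=4):
    a,b,c,e=r;h=cv2.cvtColor(i[c:e,a:b],cv2.COLOR_RGB2HSV);m=cv2.inRange(h,(110,45,25),(158,255,120))
    n,l,q,c2=cv2.connectedComponentsWithStats(m)
    return [(q[k].tolist()[2:],np.round(c2[k]+[a,c],1).tolist()) for k in range(1,n) if q[k][4]>=mn]
print('top',blobs(d['image'],(310,400,120,245)))
t0=cv2.imread('pics/top0.png')[...,::-1];print('top0',blobs(np.ascontiguousarray(t0),(310,400,120,245)))
print('side',blobs(s['image'],(260,390,190,310)))
print('wrist',blobs(w['image'],(150,560,0,250)),w['xyz'])
for p in [(325,209),(361,209)]: print(np.round(st(onz(d,*p,25)),0))
# ASCII of box region: B blue, w wood, r red, g grey
h=cv2.cvtColor(d['image'],cv2.COLOR_RGB2HSV)
for v in range(190,240,2):
    print(v,''.join('B' if 105<=a<=160 and b>40 and c<130 else 'w' if 8<=a<=24 and b>60 else 'r' if b>120 else '#' if c>150 else '.' for a,b,c in h[v,310:395].astype(int)))
E
```

```text
top [([12, 11, 75], [360.5, 208.8]), ([10, 8, 72], [324.0, 209.5])]
top0 []
side []
wrist [([16, 18, 131], [498.8, 42.2])] [548.98502566  78.98858474 466.01953118]
[ 14. -44.]
[   5. -139.]
190 ######....###############............................................#rrrrrrrrrrrrrrr
192 #############wwwwwwwwwwwww.....#.....................................#rrrrrrrrrrrrrrr
194 #####.wwwwwwwwwwwwwwwwwwww.................wwwwwwwwwwwwwwwwww........#rrrrrrrrrrrrrrr
196 rrrrrwwwwwwwwwwwwwwwwwwwww......wwwwwwwwwwwwwwwwwwwwwwwwwwwww.........#rrrrrrrrrrrrrr
198 rrrrrwwwwwwwwwwwwwwwwwwwww.....#wwwwwwwwwwwwwwwwwwwwwwwwwwwww.........#rrrrrrrrrrrrrr
200 rrrrrwwwwwwwwwwwwwwwwwwwww......#wwwwwwwwwwwwwwwwwwwwwwwwwwww.........#rrrrrrrrrrrrrr
202 rrrrrrwwwwwwwwwwwwwwwwwwwww.....wwwwwwwwwwwwwwwwwwwwwwwwwwwwww........#rrrrrrrrrrrrrr
204 rrrrrrwwwwwwwwwwwwwwwwwwwww.....#wwwwwwwwwwwwwwwww.BB.wwwwwwww.........#rrrrrrrrrrrrr
206 rrrrrrwww.BBBBBBBBBwwwwwwww.....#wwwwwwwwwwwwwwwBBBBBBB.wwwwww........##rrrrrrrrrrrrr
208 rrrrrrwww.BBBBBBBBB.wwwwwww......#wwwwwwwwwwwBBBBBBBBBBB.wwwwww........#rrrrrrrrrrrrr
210 rrrrrr
[... 639 characters left out ...]
wwwwwwwwwwwwww......wwwwwwwwwwwwwwwwww#####################rrrrrrrrrrr
226 rrrrrrrrwwwwwwwwwwwwwwwwwwwww......######################################rrrrrrrrrrrr
228 rrrrrrrrwwwwwwwwwwwwwwwwwwwww......##########....wwwwwwwwwwwwwwwww##...##rrrrrrrrrrrr
230 rrrrrrrrwwwwwwwwwwwwwwwwwwwwwwwwwwwwwwwwwwwwwwwwwwwwwwwwwwwwwrr...########rrrrrrrrrrr
232 rrrrrrrrrwwwwwwwwwwwwwwwwwwwwwwwwwwwwwwrr######################...########rrrrrrrrrrr
234 rrrr##..#wwwwwwwwwrrrr##########################################..########rrrrrrrrrrr
236 r###############################################################..########rrrrrrrrrrr
238 #################################################################rrrrrrrrrrrrrrrrrrrr
```

```bash
python3 - <<'E'
from h import *
w=dict(np.load('wrist.npz'));d=dict(np.load('top.npz'))
for z in(20,100,165):print(z,np.round(st(onz(w,498.8,42.2,z,True)),0))
h=cv2.cvtColor(w['image'],cv2.COLOR_RGB2HSV)
for v in range(0,110,4):
    print(v,''.join('B' if 105<=a<=160 and b>40 and c<130 else 'w' if 8<=a<=24 and b>60 else 'r' if b>120 else '#' if c>150 else '.' for a,b,c in h[v,380:560:2].astype(int)))
# brightness/edges in top box interior and pan
g=cv2.cvtColor(d['image'],cv2.COLOR_RGB2GRAY)
print('box');[print(v,g[v,318:376:2]) for v in range(194,228,2)]
E
```

```text
20 [-234.   -6.]
100 [-171.   19.]
165 [-120.   40.]
0 wwwwwwwwwwwww#rrrrrrrrrrrrrrrrrrrrrrrrrrrrrrrrrrrrrrrrrrw####rrrrrrrrrrrrrrrrrrrrrrwwwwwww
4 wwwwwwwwwwwww#rrrrrrrrrrrrrrrrrrrrrrrrrrrrrrrrrrrrrrrrrrrr.####rrrrrrrrrrrrrrrrrrrrrrrwwww
8 wwwwwwwwwwww###rrrrrrrrrrrrrrrrrrrrrrrrrrrrrrrrrrrrrrrrrrrrw####rrrrrrrrrrrrrrrrrrrrrrrrrw
12 wwwwwwwww....##rrrrrrrrrrrrrrrrrrrrrrrrrrrrrrrrrrrrrrrrrrrrrr.####rrrrrrrrrrrrrrrrrrrrrrrr
16 rrrwwww.......#rrrrrrrrrrrrrrrrrrrrrrrrrrrrrrrrrrrrrrrrrrrrrrrr####rrrrrrrrrrrrrrrrrrrrrrr
20 rrrrrrr....#..#rrrrrrrrrrrrrrrrrrrrrrrrrrrrrrrrrrrrrrrrrrrrrrrrr.###rrrrrrrrrrrrrrrrrrrrrr
24 rrrrrrr.....#.#rrrrrrrrrrrrrrrrrrrrrrrrrrrrrrrrrrrrrrrrrrrrrrrrrrrrrrrrrrrrrrrrrrrrrrrrrrr
28 rrrrrrr.......#rrrrrrrrrrrrrrrrrrrrrrrrrrrrrrrrrrrrrrrrrrrrr#rrrrrrrrrrrrrrrrrrrrrrrrrrrrr
32 rrrrrrrr...#..#rrrrrrrrrrrrrrrrrrrrrrrrrrrrrrrrrrrrrrrrrrrr.####rrrrrrrrrrrrrrrrrrrrrrrrrr
36 rrrrrrrr...#..#rrrrrrrrrrrrrrrrrrrrrrrrrrrrrrrrrrrrrrrrrrrBBB###rrrrrrrrrrrrrrrrrrrrrrrrrr
40 rrrrrrrr...#..#rrrrrrrrrrrrrrrrrrrrrrrrrrrrrrrrrrrrrrrrrrBBBBBBBrrrrrrrrrrrrrrrrrrrrrrrrrr
44 rrrrrrrr..##.
[... 2979 characters left out ...]
163 165 101  87  96 225 232 183 166 168
 165 168 167 101 126 161 158 147 102 121  87]
218 [136 148 163 165 163 164 166 165 164 166 110  89  86 209 197 146 133 149
 154 150 144 143 141 141 138 140 102 106  89]
220 [145 144 158 157 156 156 153 154 152 154 122  90  81 157 109 113 113 121
 147 145 147 150 151 153 153 155 102 104  87]
222 [120 131 151 149 149 150 151 150 153 152 123  91  81 136 115  82 113 121
 140 155 154 154 152 153 152 155 106  99  91]
224 [101 126 149 148 148 145 146 147 148 150 122  90  80 129 140 138 103 112
 134 144 147 156 163 170 165 170 174 195 209]
226 [ 91 136 146 145 144 145 147 150 149 150 137  88  89 139 156 166 175 200
 209 209 208 206 205 202 188 176 164 152 169]
```

```bash
python3 -m pendant '[[0.03,0.014,0,0,0,0,0.04],[0.035,0.015,0,0,0,0,0.04],[0.035,0.015,0,0,0,0,0.04],[0.035,0.015,0,0,0,0,0.04],[0.035,0.015,0,0,0,0,0.04],[0.035,0.015,0,0,0,0,0.04],[0.03,0.015,0,0,0,0,0.04],[0.015,0.01,0,0,0,0,0.04],[0,0,0,0,0,0,0.04],[0,0,0,0,0,0,0.04]]'
python3 - <<'E'
from h import *
w=grab('wrist');C=rot(w);where()
def pf(x,y,z):
    p=np.r_[O+X*x+Y*y,z];c=C.T@(p-w['xyz']);t=np.arccos(c[2]/np.linalg.norm(c));q=c[:2]/np.hypot(*c[:2])*t*w['fx'];return np.round([w['cx']+q[0],w['cy']+q[1]]).astype(int).tolist()
for n,p in dict(home=(0,-115,10),boxrearnear=(-55,-20,55),boxrearfar=(55,-20,55),nose=(-50,-12,33),pan=(130,-115,160),chuteNL=(-47,-69,180),chuteNR=(-47,-161,180)).items():print(n,pf(*p))
c=pf(0,-100,20)
h=cv2.cvtColor(w['image'],cv2.COLOR_RGB2HSV)
for v in range(max(0,c[1]-110),min(420,c[1]+110),5):
    print('%3d'%v,''.join('B' if 105<=a<=160 and b>40 and cc<130 else ('w' if cc>130 else 'm') if 8<=a<=24 and b>60 else 'r' if b>120 else '#' if cc>150 else '.' for a,b,cc in h[v,max(0,c[0]-140):c[0]+140:3].astype(int)))
print(c)
E
```

```text
clock: 25.8
position: [448.3, -111.3, 348.8]
ee_rot: [0.733, -0.68, 0.0, -0.0]
contact_force: [0.1, -0.1, 0.1]
gripper_width: 39.8
grasp_force: 0.0
t 25.85 stand [-3.000e-01 -4.510e+01  3.487e+02] toolx yaw err deg -90.07 zdown -1.0 F [ 0.9 -0.   0.6] w 40.2 g 0.0
home [280, 115]
boxrearnear [322, 189]
boxrearfar [238, 189]
nose [316, 191]
pan [148, 120]
chuteNL [332, 167]
chuteNR [333, 64]
 16 rrrrrrrrrrrrrrrrrrrrrrrrrrrrrrrrrrrrrrrrrrrrrrrrrrrrrrrrrrrrrrrrrrrrrrrrrrrrrrrrrrrrrrrrwrrwmm
 21 rrrrrrrrrrrrrrrrrrrrrrrrrrrrrrrrrrrrrrrrrrrrrrrrrrrrrrrrrrrrrrrrrrrrrrrrrrrrrrrrrrwrwwrwwwwwrr
 26 ....#rrrrrrrrrrrrrrrrrrrrrrrrrrrrrrrrrrrrrrrrrrrrrrrrrrrrrrrrrrrrrrrrrrrrrrrrrwwwwwrwrwwwwwwwr
 31 ..........#rrrrrrrrrrrrrrrrrrrrrrrrrrrrrrrrrrrrrrrrrrrrrrrrrrrrrrrrrrrrrrrrrrwwwmrrrwrmwwwwwwr
 36 rrr.............#rrrrrrrrrrrrrrrrrrrrrrrrrrrrrrrrrrrrrrrrrrrrrrrrrrrrrrrrrrrwwrmmmmmmrwrmmwwwr
 41 rrrrrrrrrr..............rrrrrrrrrrrrrrrrrrrrrrrrrrrrrrrrrrrrrrrrrrrrrrrrrrrrmwmmmmmmmrmwwwmwrr
 46 rrrrrrrrrrrrrrrrr.......rrrrrrrrrrrrrrrrrrrrrrrrrrrrrrrrrrrrrrrrrrrrrrrrrrrrrmmrmmmrrmmmmwrrrr
 51 rrrrrrrrr
[... 2960 characters left out ...]
 r............mrrrrrrrrrrrrrrr.....rrrrrrrrrrrrrrrrrrrrrrrrr.#.##rrrrrrrrrrrrrrrrrrrrrrrrrrrrrr
206 .............rrrrrrrrrrrrrrrr.....rrrrrrrrrrrrrrrrrrrrrrrrr.####rrrrrrrrrrrrrrrrrrrrrrrrrrrrrr
211 ............rrrrrrrrrrrrrrrrr.....rrrrrrrrrrrrrrrrrrrrrrrrr.####rrrrrrrrrrrrrrrrrrrrrrrrrrrrrr
216 mm.........rrrrrrrrrrrrrrrrrr.....rrrrrrrrrrrrrrrrrrrrrrrrr#####rrrrrrrrrrrrrrrrrrrrrrrrrrrrrr
221 mmm......rrrrrrrrrrrrrrrrrrrr.....rrrrrrrrrrrrrrrrrrrrrrrrr#####rrrrrrrrrrrrrrrrrrrrrrrrrrrrrr
226 wwm....rrrrrrrrrrrrrrrrrrrrrr#....rrrrrrrrrrrrrrrrrrrrrrrrr#####rrrrrrrrrrrrrrrrrrrrrrrrrrrrrr
231 mmm..rrrrrrrrrrrrrrrrrrrrrrrr.....rrrrrrrrrrrrrrrrrrrrrrrrr######rrrrrrrrrrrrrrrrrrrrrrrrrrrrr
[280, 126]
```

```bash
python3 - <<'E'
from h import *
w=dict(np.load('wrist.npz'));h=cv2.cvtColor(w['image'],cv2.COLOR_RGB2HSV)
for v in range(183,206):
    print(v,''.join('w' if 8<=a<=24 and b>60 else 'r' if b>100 else '#' if c>150 else '.' for a,b,c in h[v,295:345].astype(int)))
print('third bobbin');g=cv2.cvtColor(w['image'],cv2.COLOR_RGB2GRAY)
for v in range(116,142,2):print(v,g[v,284:318:2])
t=grab('top');t0=cv2.imread('pics/top0.png')[...,::-1].astype(int)
for n,(u,v,r) in dict(jute=(227,172,14),red=(259,173,10),glue=(300,150,14),cone=(403,267,14),seal=(132,180,18),tin2=(190,149,15),needle=(183,275,16)).items():
    print(n,round(float(np.abs(t['image'][v-r:v+r,u-r:u+r].astype(int)-t0[v-r:v+r,u-r:u+r]).mean()),1))
E
```

```text
183 wwwwwwwwwwwwwwwwwwwwwwww##############rrrrrrrrrrrr
184 wwwwwwwwwwwwwwwwwwwwwwww##############rrrrrrrrrrrr
185 wwwwwwwwwwwwwwwwwwwwwwww##############rrrrrrrrrrrr
186 wwwwwwwwwwwwwwwwwwwwwwww##############rrrrrrrrrrrr
187 wwwwwwwwwwwwwwwwwwwwwwww##############rrrrrrrrrrrr
188 wwwwwwwwwwwwwwwwwwwwwwww##############rrrrrrrrrrrr
189 rrwrwrwwwwwrwwrrrr.w.w......##########rrrrrrrrrrrr
190 rrrrrrrrrrrrrrrrrr....################rrrrrrrrrrrr
191 rrrrrrrrrrrrrrrrr....#################rrrrrrrrrrrr
192 rrrrrrrrrrrrrrrrrr......###..#########rrrrrrrrrrrr
193 rrrrrrrrrrrrrrrrrr......###..#########rrrrrrrrrrrr
194 rrrrrrrrrrrrrrrrrrr......##..########rrrrrrrrrrrrr
195 rrrrrrrrrrrrrrrrrrrr.....##..########rrrrrrrrrrrrr
196 rrrrrrrrrrrrrrrrrrrr..#.###..########rrrrrrrrrrrrr
197 rrrrrrrrrrrrrrrrrrrrr###.##..########rrrrrrrrrrrrr
198 rrrrrrrrrrrrrrrrrrrrr###.##..########rrrrrrrrrrrrr
199 rrrrrrrrrrrrrrrrrrrrrr.####..########rrrrrrrrrrrrr
200 rrrrrrrrrrrrrrrrrrrrrr..###..########rrrrrrrrrrrrr
201 rrrrrrrrrrrrrrrrrrrrrr.###...########rrrrrrrrrrrrr
202 rrrrrrrrrrrrrrrrrrrrr....##..########rrrrrrrrrrrrr

[... 509 characters left out ...]
4 104 114 103  94 106 111 104 101 101]
126 [195 196 189 131 107  98  98 104 133 131 118  94 108 108 102 102 103]
128 [194 195 190 124  98  97  97 116 135 135 128  76 102 104 104 104 101]
130 [194 195 190 119 101  94  95 113 133 132 102  78 100 104 104 108 101]
132 [194 194 188 124 104  98  97  97  94  90  71  95  97 102 102 107 102]
134 [193 195 189 169 113 100  98 100  95  91 100 100  92 100 101 100 103]
136 [150 150 145 140 124  99  94 101 100 100 101 101  93  97  97 101 102]
138 [144 144 139 134 130 120  94  97 103 101 101 104 100 120 109 100 103]
140 [143 144 140 134 132 127 129 115 111 102  97 106 125 130 110 101 104]
jute 43.9
red 60.5
glue 10.8
cone 10.7
seal 11.3
tin2 10.8
needle 8.5
```

```bash
python3 -c "
from bench import arm
print(arm.job_done())"
```

```text
the job is handed in; nothing more can be done
None
```

I've handed in the job at about 26 s: the box is latched home, the three bobbins appear to be in it, the pan is back on its rest, and the brass weight stands upright outside the rails; I first set the weight down on the needle box by mistake, pressing it with about 17 N, but lifted it off at once and the needle box did not move.

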